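# Latch the mould stand level and load the marble mould

### The arm

A 7-joint arm with a two-finger parallel gripper is mounted at the origin on the work surface; the furniture and walls round the work are solid. World frame = base frame: x ahead of the robot, y to its left, z up, the work surface at z = 0. Lengths are in mm, angles in rad, forces in N, time in s.
With the tool pointing down it reaches from about 425 to 875 mm from the base axis. Payload 8.4 kg.
Tool frame: the origin (TCP) lies on the centre line of the jaws, within the pads' length; the fingertips stand 11 mm ahead of it and the grasp point (between the pads) lies 8 mm behind it; z points along the fingers, y is the direction in which the jaws open and shut (so a half turn about z gives the same grasp; the last joint's range is limited). The gripper opens to 87 mm and grips with 3 to 60 N. Pads are 19 mm wide; open, the fingers measure 117 mm over their backs; the gripper's body (75 mm by 190 mm) begins 51 mm behind the grasp point.
Start: joints at [-1.236, 0.333, 0.04, 1.465, -0.013, 1.343, -0.059], TCP at [273.207, 589.764, 233.546] pointing down, gripper open.
Joint ranges: [-2.58, 2.58], [-0.38, 2.09], [-1.3, 1.39], [0.25, 2.4], [-1.5, 4.64], [0.08, 2.09], [-2.65, 2.65]. Speed limits (rad/s): [2.22, 2.22, 2.79, 2.79, 3.14, 3.14, 3.14].

### API

Orientations are given as a rotation vector (axis times angle).
In Python, from bench import manip gives the robot as it stands.
- The arm moves only by the tool servo_tool, never from a script. Its argument "motion" is a list of rows, each an object with "travel": the shift along the world's x, y, z in m, a list of three; "angular": the turn, a rotation vector about the world's x, y, z in rad, a list of three; "fingers": the closure in counts, from 0 (fully open) to 255 (shut). A call has 1 to 5 rows; each row is the pose to reach, as a shift and turn from the pose commanded when the call began; what a row does not reach only later rows make up. A row lasts 1/8 s, in which the tool goes at most 62.5 mm and 10.7 degrees, less where a joint would pass 70% of its speed; a pose out of reach is approached as far as the arm can. A call with a gripper value outside its range is refused whole. The fingers move at their own pace and stop on an object; "force" is the grip in N (left out, the last holds). Time passes only in rows, so rows that repeat a pose let the fingers close. It gives the time, the measured TCP pose, the force and the opening at its end, in the units of the state.
- manip.sense(): the state, without advancing time (a new reading comes with each control period).
- manip.capture(name): name is "side" or "top" or "wrist"; returns a dict with "image" (420x560x3 uint8, blue, green, red), "intrinsics" (3x3 intrinsics, pixels), "xyz" and "rotation" of the camera in the world. Camera axes: x right, y up, looking along -z (the intrinsics and any distortion apply to the point x, -y, -z); pixel columns grow to the right and rows downward; lengths in mm; the calibration is good to about 2 mm. A picture is of the moment at which its call begins. There is no depth.
- manip.sign_off(): hands the job in, once; it reports no verdict.
Trained networks look in the newest picture that a camera, given by its name, has taken for a name from the list of things; names that differ only in an ending like _2 or _b are one class to them, and where a whole thing is asked for, a point or a joint stands for the part that bears it (a point fixed in the world has none). Each returns a list of dicts, best first, with "score" (0 to 1); they miss things now and then, are a little off and sometimes report something else, mostly with a low value. They report only what shows in the picture. A call takes as long as a camera call. They do not tell look-alikes from the thing itself.
- manip.trace(query, camera): "region" (420x560 bool, what is visible of it) and "box" ([left, top, right, bottom] as shares, 0 to 1, of the picture: columns of its width, rows of its height, round what is visible of it).
- manip.spot_point(query, camera): "location" ([row, column] as shares, 0 to 1, of the picture: columns of its width, rows of its height: a listed point, or the origin of a listed thing).
The state is a dict: "clock": time; "joints": joint angles; "qvel": joint speeds; "tau": joint torques, N m; "position": TCP position; "ee_rot": TCP orientation; "force": force on the tool from outside, world axes, zero at the start; "wrist_torque": the same for the moment, N m; "gripper_width": opening from 0.0 (shut) to 1.0 (fully open).
Only numpy, scipy, OpenCV 4.12 (cv2) and the standard library are available. Lean on these libraries where they do the work, as an engineer would, in place of code of your own. Each camera call takes 0.05 s, during which the arm holds its last target.

### The job

The marble mould is wanted level on its bench stand, whose bed is still sprung up at a slant. Press the bed down until the catch hooks over its bar and holds it level, let go, and then set the graphite mould flat into the nest on the bed with its handle out through the gap in the nest wall. Do not push the jars, the crucible or the tin about.

Things in the scene. Friction and masses are not known exactly. Their poses are not given: they have to be found in the camera images.
- mould_stand: fixed grey base of the tilting mould stand, 225 x 150 mm. Origin on the bench under its middle; x from hinge to catch, y along the hinge line, z up. Hinge line at x = -85 mm, z = 50 mm. Catch at x = +78 to +113 mm: 24 mm wide sprung steel hook with a black thumb tab, top 87 mm above the bench; the bed's bar pushes it aside (towards +x) going down and it springs back over the bar by itself
- bed (a joint): tilt of the aluminium bed (125 mm wide, 160 mm from hinge to free edge, 8 mm thick): 0 = sprung up at 20.6 degrees as found, 0.36 = level, 0.382 = on the rubber stops. The catch hooks once the bed has gone down to about 0.358; let go, it stays at about 0.355. Pressed at the pad it takes about 5 N at first, 13 N while the bar pushes the catch aside (0.29 to 0.35) and 9 N at level
- press_pad (a point): middle of the ribbed black rubber pad (30 x 80 mm) on top of the bed near its free edge; 139 mm from the hinge line along the bed and 11 mm above the plane through the hinge line; moves with the bed. Axes are the bed's: x from hinge to free edge, y along the hinge, z out of the bed; with the bed level they are the stand's
- nest (a point): where the mould's origin lies when seated: on the bed's top, 75 mm from the hinge, y = -66 mm; moves with the bed and has its axes, which are the seated mould's too. The nest is centred 66 mm along +y: dark steel walls 8 mm high, 1.5 mm clear of the block at the floor, sloping out to 4 mm at the top, with 54 mm finger gaps in the middle of the +x and -x sides and a 24 mm handle gap in the -y side
- marble_mould: loose graphite marble mould, 0.3 to 0.6 kg, lying flat: black block 55 (x) x 85 (y) x 22 (z) mm with two cups in its top, and a 14 mm round handle out of its -y end. Origin at the underside, mid-length: the block spans y = +24 to +109 mm, the handle y = -109 to +24 mm, its axis 12 mm up; centre of mass at y = +48 mm. z is up
- crucible: loose clay crucible, 58 mm wide, 48 mm high, origin at its underside; leave alone
- jar_blue: loose glass jar of blue frit with black lid, 48 mm wide, 59 mm high, origin at its underside; leave alone
- jar_red: loose glass jar of red frit with black lid, 44 mm wide, 65 mm high, origin at its underside; leave alone
- tin: loose flat brass-coloured tin, 72 x 95 x 28 mm, origin at its underside; leave alone
Things that resemble listed ones, but are neither listed nor needed, are in the scene too. Of the things like the marble_mould, leave any that is orange; of the rest the larger one is meant.

How it is judged:
By the outcome, as a careful person would: the job done as asked, in the order asked, and still so for the second after the job is handed in, with the robot touching nothing.
It also fails if it takes over 61 s, if anything falls off the work surface, if the arm or the gripper's body presses on something with over 40 N, if the wrist force passes 120 N, or if a joint passes its speed limit or range.

## Working session

There is one attempt and no reset: what is moved stays moved. The work goes in short steps, Python scripts to look and compute and a tool call to move; the robot and the scene stay as the last step left them, time stands still between calls to the robot, and variables do not carry over. Pictures are saved under pics/ and viewed, and the job is handed in when it is done.

Besides the shell and the picture viewer there is one more tool, called after "Call:" as a command line: name --argument value ..., lists and objects as JSON in quotes. servo_tool: Moves the arm, as the interface text tells. Its arguments: {"type":"object","properties":{"motion":{"type":"array","items":{"type":"object","properties":{"travel":{"type":"array","items":{"type":"number"}},"angular":{"type":"array","items":{"type":"number"}},"fingers":{"type":"number"}}}},"force":{"type":"number"}},"required":["motion"]}

```bash
mkdir -p pics; ls
python3 - <<'E'
from bench import manip
import cv2
s=manip.sense();print(s)
for n in("side","top","wrist"):
    c=manip.capture(n);cv2.imwrite(f"pics/{n}0.png",c["image"]);print(n,c["intrinsics"].tolist(),c["xyz"],c["rotation"],c.keys())
E
```

```text
pics
{'clock': 0.0, 'joints': array([-1.23619437,  0.33390119,  0.03986562,  1.46628004, -0.0134292 ,
        1.3432829 , -0.05849969]), 'qvel': array([-5.11293858e-05,  1.27827301e-04,  2.36055530e-05, -1.03525947e-03,
       -8.07709242e-04, -9.61798549e-04, -8.03763694e-05]), 'tau': array([ 6.74526495e-05, -6.56353998e+01,  1.33515313e+00, -4.03803170e+01,
       -5.97319426e-02,  4.44099843e-02,  1.28233705e-04]), 'position': array([273.03254584, 589.3781217 , 232.66111647]), 'ee_rot': array([-6.76050349e-01, -3.06771297e+00,  2.48620757e-03]), 'force': array([ 0.15452857, -0.65606304,  0.07221049]), 'wrist_torque': array([-0.0031057 ,  0.00415309,  0.02170812]), 'gripper_width': 0.9968007296315397}
side [[443.6134210305789, 0.0, 272.71014228508864], [0.0, 443.6134210305789, 209.74729081100145], [0.0, 0.0, 1.0]] [ 483.48531733 -971.33642417  850.0451184 ] [ 0.87520009 -0.01520862  0.00221566] dict_keys(['image', 'intrinsics', 'xyz', 'rotation'])
top [[423.26400218751024, 0.0, 273.80797202838653], [0.0, 423.26400218751024, 207.30952560439536], [0.0, 0.0, 1.0]] [ 257.19970591  -33.83712288 1402.54266739] [ 0.13502641 -0.13608562 -1.56675726] dict_keys(['image', 'intrinsics', 'xyz', 'rotation'])
wrist [[311.31155389531176, 0.0, 287.11637132766924], [0.0, 311.31155389531176, 206.81407200670807], [0.0, 0.0, 1.0]] [202.87934244 622.94952786 385.1292828 ] [-0.25404251 -0.16170615  1.12939211] dict_keys(['image', 'intrinsics', 'xyz', 'rotation'])
```

View pics/side0.png

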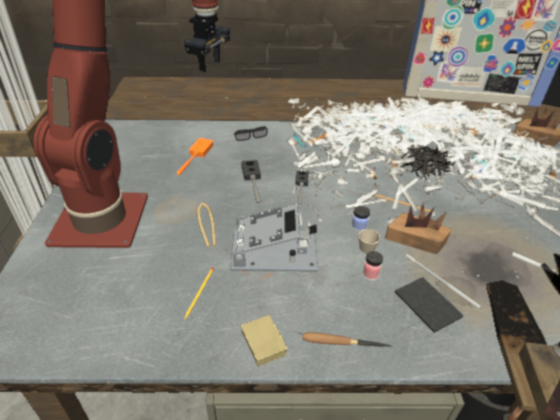

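View pics/top0.png

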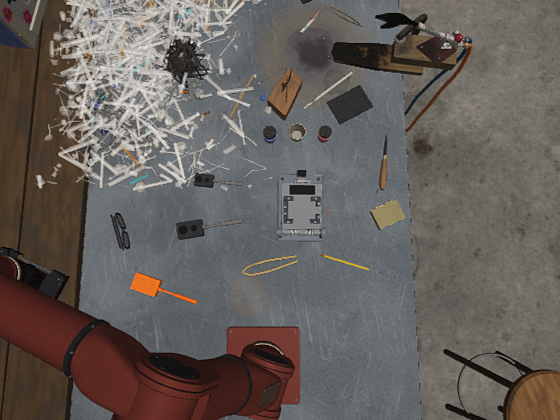

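View pics/wrist0.png

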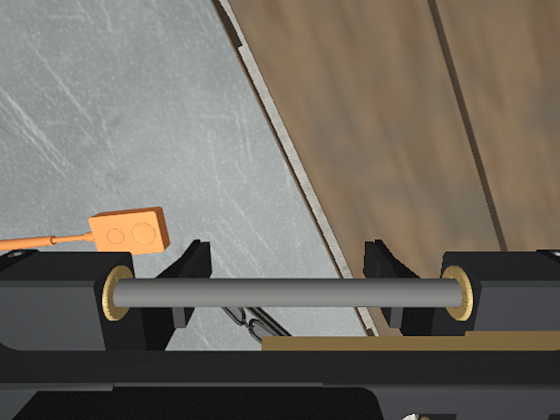

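The side view shows three mould-like things: a larger black one at (251,172), a smaller black one at (303,180) and an orange one at (200,148). In the top view these are at (190,229), (204,180) and (145,285). The larger black one fits the description. The stand is at about (302,208) in the top view, with its hinge towards the robot.

```bash
cat > h.py <<'E'
from bench import manip
import numpy as np, cv2
from scipy.spatial.transform import Rotation as R
from scipy.optimize import least_squares
def cam(n):
    return manip.capture(n)
def ray(c,u,v):
    K=c["intrinsics"];d=np.array([(u-K[0,2])/K[0,0],-(v-K[1,2])/K[1,1],-1.])
    return np.array(c["xyz"]),R.from_rotvec(c["rotation"]).apply(d)
def atz(c,u,v,z):
    o,d=ray(c,u,v);return o+d*(z-o[2])/d[2]
def proj(c,P):
    K=c["intrinsics"];p=R.from_rotvec(c["rotation"]).inv().apply(np.atleast_2d(P)-np.array(c["xyz"]))
    return np.c_[K[0,0]*p[:,0]/-p[:,2]+K[0,2],K[1,1]*-p[:,1]/-p[:,2]+K[1,2]]
def tri(obs):
    A=np.zeros((3,3));b=np.zeros(3)
    for c,u,v in obs:
        o,d=ray(c,u,v);d/=np.linalg.norm(d);M=np.eye(3)-np.outer(d,d);A+=M;b+=M@o
    return np.linalg.solve(A,b)
E
python3 - <<'E'
from h import *
cs={n:cam(n) for n in("side","top")}
import pickle;pickle.dump(cs,open("c0.pkl","wb"))
for q in["marble_mould","mould_stand","press_pad","nest","crucible","jar_blue","jar_red","tin"]:
    for n,c in cs.items():
        for r in manip.spot_point(q,n)[:4]:
            v,u=r["location"][0]*420,r["location"][1]*560
            print(q,n,round(r["score"],2),round(u,1),round(v,1),atz(c,u,v,0).round(0))
for n,b in(("top",(165,165,260,245)),("top",(265,165,345,245)),("side",(220,145,330,280))):
    im=cs[n]["image"][b[1]:b[3],b[0]:b[2]];cv2.imwrite(f"pics/crop_{n}_{b[0]}.png",cv2.resize(im,None,fx=5,fy=4.4 if 0 else 5,interpolation=cv2.INTER_CUBIC) if n=="top" else cv2.resize(im,None,fx=4,fy=4,interpolation=cv2.INTER_CUBIC))
E
```

```text
marble_mould side 0.79 255.5 187.0 [446. 159.   0.]
marble_mould side 0.78 297.6 188.9 [579. 151.   0.]
marble_mould side 0.74 192.7 159.4 [225. 314.   0.]
marble_mould top 0.82 220.1 182.7 [587. 148.   0.]
marble_mould top 0.79 208.4 224.8 [443. 184.   0.]
marble_mould top 0.7 166.6 291.2 [225. 314.   0.]
mould_stand side 0.89 269.5 249.1 [ 491. -119.    0.]
mould_stand top 0.9 301.4 206.7 [ 504. -128.    0.]
press_pad side 0.74 356.8 225.7 [742. -22.   0.]
press_pad side 0.63 285.4 220.5 [537.  -1.   0.]
press_pad top 0.88 303.0 189.9 [ 562. -134.    0.]
nest side 0.91 265.2 245.2 [ 479. -104.    0.]
nest top 0.94 321.0 209.8 [ 493. -193.    0.]
nest top 0.36 320.7 137.6 [ 747. -197.    0.]
crucible side 0.93 367.4 247.0 [ 758. -108.    0.]
crucible top 0.55 295.7 136.6 [ 750. -111.    0.]
crucible top 0.28 322.7 211.0 [ 489. -199.    0.]
jar_blue side 0.6 357.5 225.4 [744. -20.   0.]
jar_blue top 0.48 270.1 136.6 [750. -22.   0.]
jar_blue top 0.42 294.2 137.0 [ 749. -106.    0.]
jar_red side 0.57 370.6 273.2 [ 750. -204.    0.]
jar_red top 0.49 323.6 139.8 [ 739. -207.    0.]
tin side 0.62 261.0 348.3 [ 473. -424.    0.]
tin side 0.48 368.4 246.9 [ 761. -108.    0.]
tin side 0.22 269.1 252.0 [ 489. -130.   -0.]
tin top 0.57 385.5 211.2 [ 488. -410.    0.]
```

View pics/crop_top_165.png

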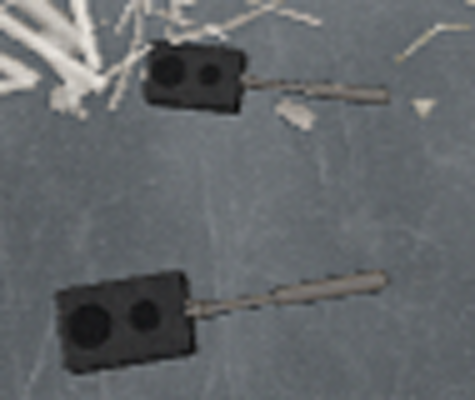

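View pics/crop_top_265.png

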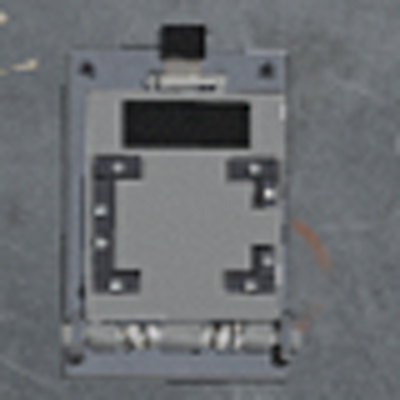

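View pics/crop_side_220.png

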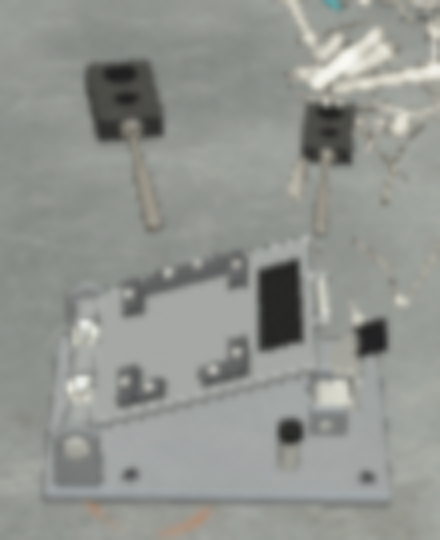

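The crop confirms it: the larger black mould is the lower one in the top view, with its block at about (190,229) and its handle running to the right. The stand's handle gap faces right (world -y) and its catch faces up (+x). Next I'll work out the tool axes and estimate the stand pose.

```bash
cat >> h.py <<'E'
def fitplane(u):pass
def stand_pts():
    # base corners unknown height
    return None
def S2W(x,y,yaw,P):
    return R.from_euler('z',yaw).apply(np.atleast_2d(P))+np.array([x,y,0])
def bedP(q,P):
    # bed coords: x from hinge, y, z from hinge plane; q=0 is up
    t=0.36-q
    P=np.atleast_2d(P).astype(float)
    return R.from_euler('y',-t).apply(P)+np.array([-85,0,50])
E
python3 - <<'E'
from h import *
import pickle
cs=pickle.load(open("c0.pkl","rb"))
s=manip.sense();print(R.from_rotvec(s["ee_rot"]).as_matrix().round(3))
c=cs["top"];d=cs["side"]
obs=[]
# (bed?,P)->pixel
pad=bedP(0,[[139,0,11]])[0];nest=bedP(0,[[75,-66,8]])[0]
obs=[(c,[0,0,0],(301.4,206.7)),(d,[0,0,0],(269.5,249.1)),(c,pad,(303,189.9)),(d,pad,(285.4,220.5)),(c,nest,(321,209.8)),(d,nest,(265.2,245.2))]
# pad corners seen: top crop
for (a,b),(u,v) in {(154,40):(124,101),(154,-40):(249,101),(124,40):(124,146),(124,-40):(249,146)}.items():
    obs.append((c,bedP(0,[[a,b,11]])[0],(265+u/5-.4,165+v/5-.4)))
for (a,b),(u,v) in {(154,40):(299,261),(154,-40):(304,342),(124,40):(258,273),(124,-40):(262,353)}.items():
    obs.append((d,bedP(0,[[a,b,11]])[0],(220+u/4-.4,145+v/4-.4)))
def f(p):return np.concatenate([proj(cc,S2W(*p,P))[0]-np.array(px) for cc,P,px in obs])
r=least_squares(f,[500,-128,0],loss='soft_l1');print(r.x,f(r.x).reshape(-1,2).round(1).tolist())
print(S2W(*r.x,[pad,nest]))
# mould
for z,(a,b) in((0,((255.5,187),(208.4,224.8))),(22,((255.5,187),(208.4,224.8)))): print(atz(d,*a,z),atz(c,*b,z))
# handle dir from top: crop px end (385,280), root (190,310); block corners top face
for u,v,z in((385,280,12),(190,310,12),(57,292,22),(185,271,22),(195,352,22),(72,373,22)):
    print(atz(c,165+u/5-.4,165+v/5-.4,z).round(1))
for u,v,z in((153,225,12),(130,125,12),(85,65,22),(150,60,22),(163,118,22),(98,124,22)):
    print('s',atz(d,220+u/4-.4,145+v/4-.4,z).round(1))
E
```

```text
[[-0.907  0.42  -0.   ]
 [ 0.42   0.907 -0.   ]
 [ 0.    -0.    -1.   ]]
[ 4.98320636e+02 -1.23883295e+02 -1.63445430e-02] [[-1.1, 1.6], [2.9, 1.3], [-0.5, -0.5], [3.8, -0.3], [1.8, -0.2], [0.1, -0.0], [0.5, -0.4], [1.1, 0.0], [0.2, 0.1], [0.8, 0.5], [0.1, -1.2], [-0.3, -0.7], [-0.6, -1.3], [-1.4, -0.5]]
[[ 539.52977331 -124.55689908  109.26098349]
 [ 479.61836677 -189.58640405   83.90774209]]
[445.66618168 159.38221554   0.        ] [442.5018157 183.609481    0.       ]
[446.64497794 130.11810999  22.        ] [439.59520437 180.19865765  22.        ]
[454.9  72.   12. ]
[434.9 200.8  12. ]
[445.6 286.9  22. ]
[459.5 203.1  22. ]
[406. 195.  22.]
[392.2 275.   22. ]
s [455.1  74.   12. ]
s [433.7 203.3  12. ]
s [393.9 275.   22. ]
s [448.1 283.5  22. ]
s [460.5 199.4  22. ]
s [408.6 190.3  22. ]
```

Call:
servo_tool --motion '[{"travel": [0.02, -0.055, 0.01], "angular": [0, 0, 0.1], "fingers": 255}, {"travel": [0.04, -0.11, 0.02], "angular": [0, 0, 0.2], "fingers": 255}, {"travel": [0.06, -0.165, 0.03], "angular": [0, 0, 0.3], "fingers": 255}, {"travel": [0.08, -0.22, 0.03], "angular": [0, 0, 0.4], "fingers": 255}, {"travel": [0.1, -0.27, 0.03], "angular": [0, 0, 0.45], "fingers": 255}]'

```text
clock: 1.68
position: [373.8, 317.7, 264.0]
ee_rot: [-0.028, 3.141, 0.001]
force: [1.9, 0.8, 0.1]
gripper_width: 0.518
```

Call:
servo_tool --motion '[{"travel": [0.02, -0.055, 0], "angular": [0, 0, 0], "fingers": 255}, {"travel": [0.04, -0.11, 0], "angular": [0, 0, 0], "fingers": 255}, {"travel": [0.06, -0.165, 0], "angular": [0, 0, 0], "fingers": 255}, {"travel": [0.08, -0.22, 0], "angular": [0, 0, 0], "fingers": 255}, {"travel": [0.1, -0.27, 0], "angular": [0, 0, 0], "fingers": 255}]'

```text
clock: 2.3
position: [473.6, 47.6, 264.0]
ee_rot: [-0.025, 3.141, 0.001]
force: [0.5, 0.4, -0.7]
gripper_width: 0.019
```

Call:
servo_tool --motion '[{"travel": [0.02, -0.055, 0], "angular": [0, 0, 0], "fingers": 255}, {"travel": [0.04, -0.11, 0], "angular": [0, 0, 0], "fingers": 255}, {"travel": [0.066, -0.165, -0.02], "angular": [0, 0, -0.03], "fingers": 255}, {"travel": [0.066, -0.172, -0.05], "angular": [0, 0, -0.03], "fingers": 255}, {"travel": [0.066, -0.172, -0.05], "angular": [0, 0, -0.03], "fingers": 255}]'

```text
clock: 2.92
position: [537.8, -122.9, 211.8]
ee_rot: [-0.025, -3.137, 0.001]
force: [-1.0, -0.4, 0.9]
gripper_width: 0.0
```

Run:
```python
from h import *
c=cam("wrist");cv2.imwrite("pics/w1.png",c["image"]);d=cam("side");cv2.imwrite("pics/s1.png",cv2.resize(d["image"][60:300,180:430],None,fx=3,fy=2.4))
s=manip.sense();print(s["position"],R.from_rotvec(s["ee_rot"]).as_matrix().round(3),s["joints"].round(2),c["xyz"],s["clock"])
P=S2W(498.3,-123.9,-.0163,bedP(0,[[139,0,11],[154,40,11],[154,-40,11],[124,40,11],[124,-40,11]]));print(proj(c,P).round(0).tolist())
for n in("press_pad","nest"):print([(r["score"],r["location"][1]*560,r["location"][0]*420) for r in manip.spot_point(n,"wrist")])
```

```text
[ 539.33946754 -121.38777119  214.27038524] [[-1.     0.013  0.   ]
 [ 0.013  1.     0.   ]
 [-0.     0.    -1.   ]] [-0.47  0.16  0.69  1.76 -0.11  1.26  1.8 ] [ 461.00925971 -120.80868758  364.47770085] 3.025
[[284.0, 212.0], [331.0, 230.0], [237.0, 230.0], [330.0, 195.0], [238.0, 195.0]]
[(0.79, 286.216, 211.596)]
[(0.84, 211.008, 140.196)]
```

View pics/w1.png

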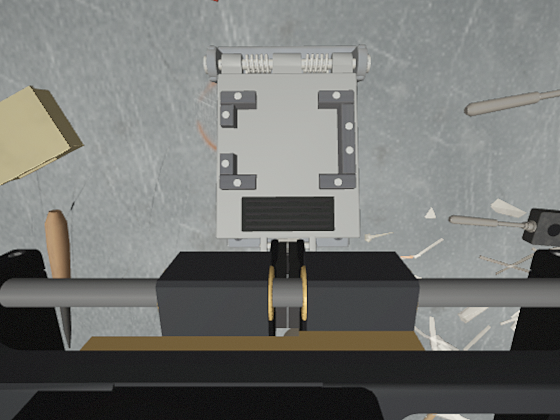

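View pics/s1.png

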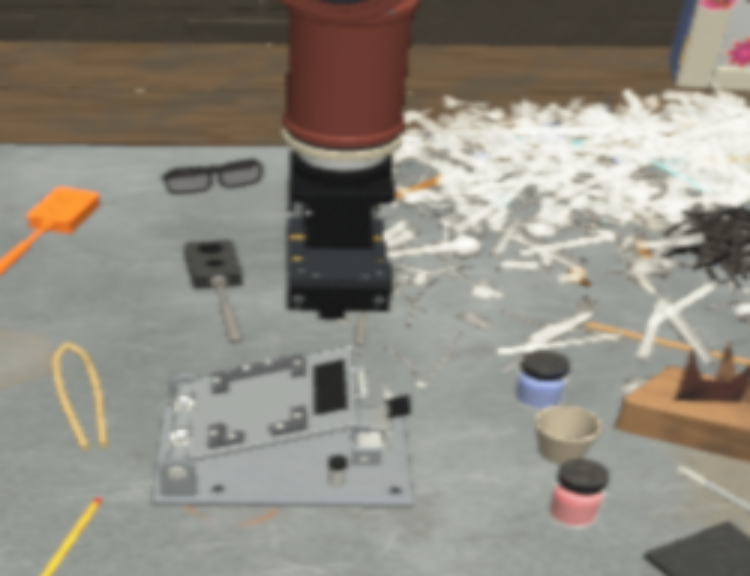

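The wrist view shows the pad at u 243–333, v 197–231, which agrees with the fit to 2 mm (stand y is about -122). The jars at the right of the side view are clear. Going down to press.

Call:
servo_tool --motion '[{"travel": [0, 0, -0.04], "angular": [0, 0, 0], "fingers": 255}, {"travel": [0, 0, -0.07], "angular": [0, 0, 0], "fingers": 255}, {"travel": [0.0, 0, -0.085], "angular": [0, 0, 0], "fingers": 255}, {"travel": [0.001, 0, -0.092], "angular": [0, 0, 0], "fingers": 255}, {"travel": [0.003, 0, -0.1], "angular": [0, 0, 0], "fingers": 255}]'

```text
clock: 3.75
position: [543.5, -121.6, 114.7]
ee_rot: [0.021, 3.139, 0.001]
force: [0.8, 1.7, 4.6]
gripper_width: 0.003
```

Call:
servo_tool --motion '[{"travel": [0.002, 0, -0.006], "angular": [0, 0, 0], "fingers": 255}, {"travel": [0.004, 0, -0.012], "angular": [0, 0, 0], "fingers": 255}, {"travel": [0.006, 0, -0.018], "angular": [0, 0, 0], "fingers": 255}, {"travel": [0.008, 0, -0.024], "angular": [0, 0, 0], "fingers": 255}, {"travel": [0.009, 0, -0.028], "angular": [0, 0, 0], "fingers": 255}]'

```text
clock: 4.38
position: [551.5, -121.8, 85.7]
ee_rot: [0.021, 3.141, 0.001]
force: [-3.4, 2.8, 6.6]
gripper_width: 0.004
```

Call:
servo_tool --motion '[{"travel": [0.0, 0, -0.004], "angular": [0, 0, 0], "fingers": 255}, {"travel": [0.001, 0, -0.008], "angular": [0, 0, 0], "fingers": 255}, {"travel": [0.001, 0, -0.012], "angular": [0, 0, 0], "fingers": 255}, {"travel": [0.001, 0, -0.014], "angular": [0, 0, 0], "fingers": 255}, {"travel": [0.001, 0, -0.014], "angular": [0, 0, 0], "fingers": 255}]'

```text
clock: 5.0
position: [553.1, -121.7, 72.3]
ee_rot: [0.021, 3.14, 0.001]
force: [-1.2, 3.6, 8.0]
gripper_width: 0.002
```

Call:
servo_tool --motion '[{"travel": [0.0, 0, -0.001], "angular": [0, 0, 0], "fingers": 255}, {"travel": [0.0, 0, -0.002], "angular": [0, 0, 0], "fingers": 255}, {"travel": [0.0, 0, -0.003], "angular": [0, 0, 0], "fingers": 255}, {"travel": [0.0, 0, -0.003], "angular": [0, 0, 0], "fingers": 255}]'

```text
clock: 5.5
position: [553.3, -121.8, 69.5]
ee_rot: [0.021, 3.14, 0.001]
force: [-1.6, 3.1, 8.6]
gripper_width: 0.005
```

Run:
```python
from h import *
d=cam("side");cv2.imwrite("pics/s2.png",cv2.resize(d["image"][180:280,220:330],None,fx=6,fy=6,interpolation=cv2.INTER_CUBIC))
s=manip.sense();print(s["position"],s["force"],s["clock"])
```

```text
[ 553.29062489 -121.74862196   69.52467299] [-1.03398093  3.6373784   9.10551085] 5.55
```

View pics/s2.png

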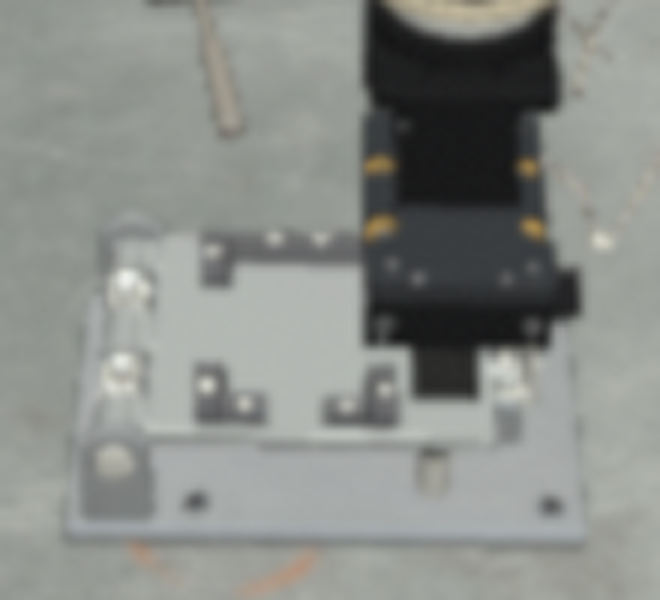

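The bed looks level, and force is still at spring level (9 N). I'll press until it meets the stops, then release slowly.

Call:
servo_tool --motion '[{"travel": [0.0, 0, -0.0015], "angular": [0, 0, 0], "fingers": 255}, {"travel": [0.0, 0, -0.002], "angular": [0, 0, 0], "fingers": 255}, {"travel": [0.0, 0, -0.002], "angular": [0, 0, 0], "fingers": 255}]'

```text
clock: 5.92
position: [553.4, -121.7, 68.5]
ee_rot: [0.021, 3.14, 0.002]
force: [-6.0, 4.8, 21.7]
gripper_width: 0.005
```

Call:
servo_tool --motion '[{"travel": [0.0, 0, 0.002], "angular": [0, 0, 0], "fingers": 255}, {"travel": [0.0, 0, 0.005], "angular": [0, 0, 0], "fingers": 255}, {"travel": [0.0, 0, 0.009], "angular": [0, 0, 0], "fingers": 255}, {"travel": [0.0, 0, 0.015], "angular": [0, 0, 0], "fingers": 255}, {"travel": [0.0, 0, 0.04], "angular": [0, 0, 0], "fingers": 255}]'

```text
clock: 6.55
position: [551.1, -122.4, 105.9]
ee_rot: [-0.022, -3.139, 0.001]
force: [1.0, -0.1, 0.1]
gripper_width: 0.005
```

Run:
```python
from h import *
d=cam("side");cv2.imwrite("pics/s3.png",cv2.resize(d["image"][180:280,220:330],None,fx=6,fy=6,interpolation=cv2.INTER_CUBIC))
s=manip.sense();print(s["position"],s["force"],s["clock"])
```

```text
[ 553.24492835 -123.06142671  109.77424442] [ 2.18412046 -1.38216225  2.85154337] 6.6
```

View pics/s3.png

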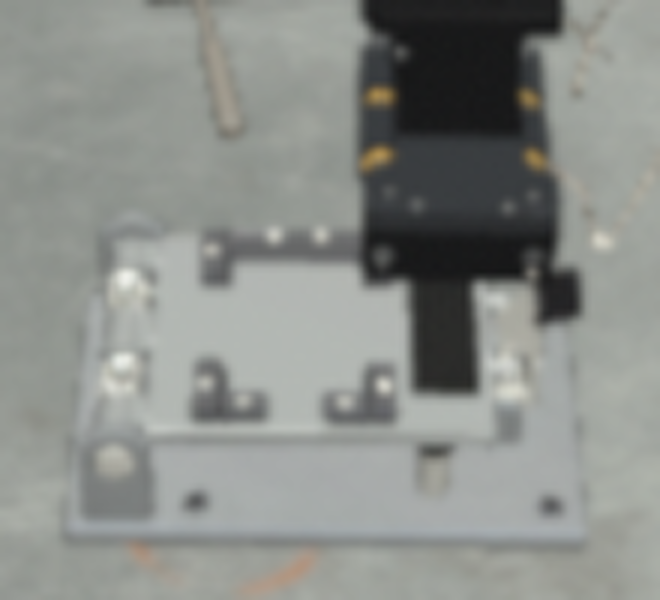

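The bed stayed level after release: the bar sits under the hook at about (510,350) in the crop. I'll rise and refit the stand's pose with the wrist camera.

Call:
servo_tool --motion '[{"travel": [0.0, 0, 0.05], "angular": [0, 0, 0], "fingers": 0}, {"travel": [0.02, 0, 0.1], "angular": [0, 0, 0], "fingers": 0}, {"travel": [0.02, 0, 0.13], "angular": [0, 0, 0], "fingers": 0}, {"travel": [0.02, 0, 0.13], "angular": [0, 0, 0], "fingers": 0}]'

```text
clock: 7.1
position: [573.4, -123.0, 239.0]
ee_rot: [0.022, 3.137, -0.001]
force: [-0.0, 0.1, 0.0]
gripper_width: 0.375
```

Run:
```python
from h import *
import pickle
c=cam("wrist");cv2.imwrite("pics/w2.png",c["image"]);pickle.dump(c,open("w2.pkl","wb"))
cv2.imwrite("pics/w2c.png",cv2.resize(c["image"][20:260,190:390],None,fx=2.5*1.5*.66,fy=2.5*1.5*.66,interpolation=cv2.INTER_CUBIC))
for n in("press_pad","nest"):print([(r["score"],r["location"][1]*560,r["location"][0]*420) for r in manip.spot_point(n,"wrist")])
t=manip.sense()["clock"];print(t)
```

```text
[(0.84, 285.37600000000003, 170.898)]
[(0.61, 222.488, 108.192)]
7.25
```

View pics/w2.png

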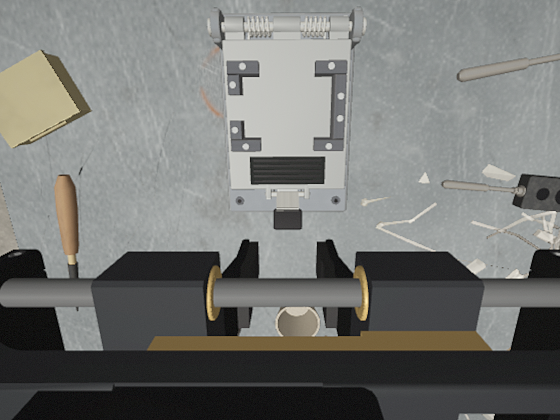

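View pics/w2c.png

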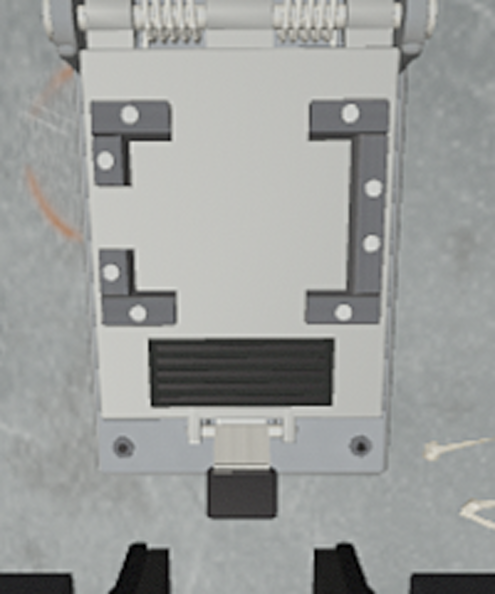

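The wrist view shows the hook over the bar at about (288,195). The nest opening is centred near (287,105), and the handle gap faces left, towards world -y.

Run:
```python
from h import *
import pickle
c=pickle.load(open("w2.pkl","rb"));cs=pickle.load(open("c0.pkl","rb"))
q=.355;k=2.475
pts={(154,-40,11):(149.5,339),(154,40,11):(333,339+0),(124,-40,11):0,}
obs=[]
for P,(u,v) in [((124,-40,11),(149,339)),((124,40,11),(333,339)),((154,40,11),(333,405)),((154,-40,11),(150,405)),((160,-62.5,8),(103,415)),((160,62.5,8),(382,416))]:
    obs.append((c,bedP(q,[P])[0],(190+u/k-.3,20+v/k-.3)))
def f(p):return np.concatenate([proj(cc,S2W(*p,P))[0]-np.array(px) for cc,P,px in obs])
r=least_squares(f,[500,-128,0]);print(r.x,f(r.x).reshape(-1,2).round(1).tolist())
# overlay the nest inner floor/top
im=c["image"].copy();im=cv2.resize(im,None,fx=3,fy=3)
for h,e,col in((8,0,(0,0,255)),(16,2.5,(0,255,0))):
    P=[(75+s*(29+e),t*(44+e),h) for s,t in((1,1),(1,-1),(-1,-1),(-1,1))]
    px=proj(c,S2W(*r.x,bedP(q,P)))*3+1;cv2.polylines(im,[px.round().astype(int)],True,col,1)
px=proj(c,S2W(*r.x,bedP(q,[(0,-62.5,8),(0,62.5,8),(160,62.5,8),(160,-62.5,8)])))*3+1;cv2.polylines(im,[px.round().astype(int)],True,(255,0,0),1)
cv2.imwrite("pics/ov.png",im[40:650,600:1120])
```

```text
[ 4.98544700e+02 -1.20522326e+02 -1.41185258e-02] [[-0.5, -1.0], [1.1, -1.0], [0.1, 0.3], [-0.0, 0.3], [-1.1, 1.0], [0.4, 0.7]]
```

View pics/ov.png

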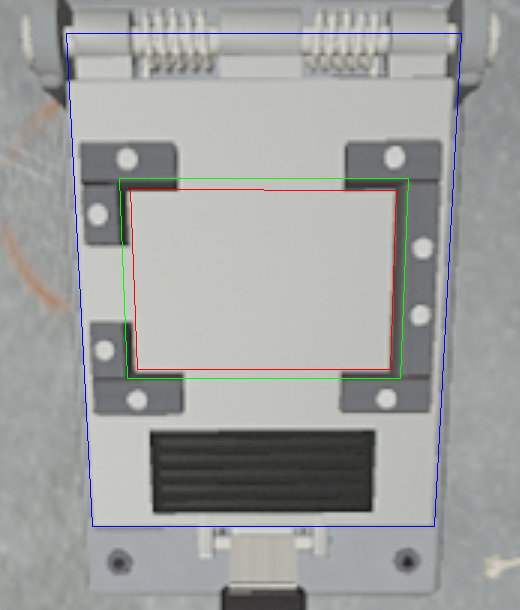

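Call:
servo_tool --motion '[{"travel": [-0.02, 0.05, 0], "angular": [0, 0, -0.18], "fingers": 0}, {"travel": [-0.04, 0.1, 0], "angular": [0, 0, -0.36], "fingers": 0}, {"travel": [-0.06, 0.15, 0], "angular": [0, 0, -0.54], "fingers": 0}, {"travel": [-0.09, 0.2, 0], "angular": [0, 0, -0.72], "fingers": 0}, {"travel": [-0.11, 0.23, 0], "angular": [0, 0, -0.9], "fingers": 0}]'

```text
clock: 7.88
position: [465.6, 102.1, 235.2]
ee_rot: [-1.226, -2.89, 0.002]
force: [0.9, 0.9, 0.4]
gripper_width: 0.989
```

Call:
servo_tool --motion '[{"travel": [0, 0, 0], "angular": [0, 0, -0.18], "fingers": 0}, {"travel": [0, 0, 0], "angular": [0, 0, -0.36], "fingers": 0}, {"travel": [0, 0, 0], "angular": [0, 0, -0.5], "fingers": 0}, {"travel": [0, 0, 0], "angular": [0, 0, -0.5], "fingers": 0}]'

```text
clock: 8.38
position: [466.7, 100.5, 235.4]
ee_rot: [-1.896, -2.503, 0.002]
force: [-0.2, 0.4, 0.1]
gripper_width: 1.002
```

Run:
```python
from h import *
import pickle
c=cam("wrist");cv2.imwrite("pics/w3.png",c["image"]);pickle.dump(c,open("w3.pkl","wb"))
s=manip.sense();print(s["position"],R.from_rotvec(s["ee_rot"]).as_matrix().round(3)[:2],s["joints"].round(2),s["clock"],c["xyz"])
print([(r["score"],r["location"][1]*560,r["location"][0]*420) for r in manip.spot_point("marble_mould","wrist")])
```

```text
[466.77170022 100.56456247 235.6038675 ] [[-0.273  0.962 -0.002]
 [ 0.962  0.273  0.   ]] [-0.84 -0.05  0.52  1.89  0.02  1.3  -0.05] 8.425 [446.01414525 175.87773465 387.83757049]
[(0.96, 283.976, 108.90599999999999), (0.67, 396.81600000000003, 167.412)]
```

View pics/w3.png

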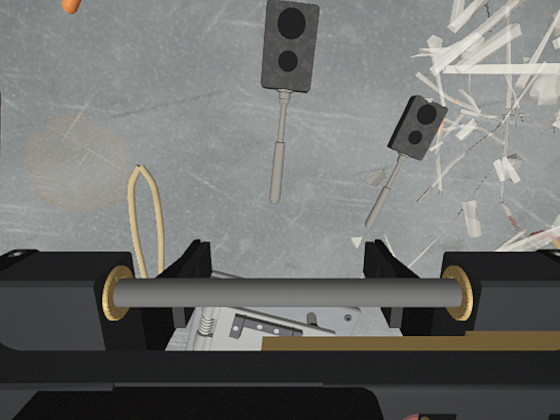

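The whole mould shows in the wrist view, with its block at u 262–319, v 0–92 and its handle end at (275,200). I'll fit its pose from this.

Run:
```python
from h import *
import pickle
c=pickle.load(open("w3.pkl","rb"))
cv2.imwrite("pics/w3c.png",cv2.resize(c["image"][0:210,230:350],None,fx=2.8,fy=2.8,interpolation=cv2.INTER_CUBIC))
m=None
for r in manip.trace("marble_mould","wrist"):
    print(r["score"],(np.array(r["box"])*[560,420,560,420]).round(0))
    if m is None or abs(r["box"][0]-.47)<.04: m=r["region"] if abs(r["box"][0]-.47)<.05 else m
np.save("m3.npy",m)
```

```text
0.84 [367.  96. 448. 226.]
0.72 [261.   0. 318. 205.]
0.7 [61.  1. 82. 18.]
```

View pics/w3c.png

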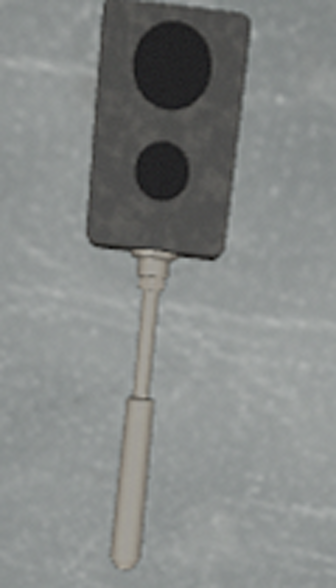

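Run:
```python
from h import *
import pickle
c=pickle.load(open("w3.pkl","rb"))
k=2.8
obs=[((-27.5,109,22),(105,0)),((27.5,109,22),(249,14)),((27.5,24,22),(221,254)),((-27.5,24,22),(90,242)),((0,-109,12),(124,570)),((0,-40,12),(138,410))]
obs=[(P,(230+u/k-.3,v/k-.3)) for P,(u,v) in obs]
def f(p):return np.concatenate([proj(c,S2W(*p,P))[0]-np.array(px) for P,px in obs[:5]])
r=least_squares(f,[440,180,.15],loss='soft_l1',x_scale=[10,10,.1]);print(r.x,f(r.x).reshape(-1,2).round(1).tolist())
print("block centre",S2W(*r.x,[0,66,0]))
m=np.load("m3.npy").astype(np.uint8)
```

```text
[4.39365458e+02 1.78291222e+02 1.72233941e-01] [[-0.9, -1.2], [0.9, 0.0], [0.9, 1.7], [-2.0, 0.6], [0.3, -0.7]]
block centre [[428.05413646 243.31471014   0.        ]]
```

Call:
servo_tool --motion '[{"travel": [-0.015, 0.05, -0.02], "angular": [0, 0, -0.06], "fingers": 0}, {"travel": [-0.03, 0.1, -0.05], "angular": [0, 0, -0.111], "fingers": 0}, {"travel": [-0.04, 0.141, -0.09], "angular": [0, 0, -0.111], "fingers": 0}, {"travel": [-0.04, 0.141, -0.13], "angular": [0, 0, -0.111], "fingers": 0}, {"travel": [-0.04, 0.141, -0.15], "angular": [0, 0, -0.111], "fingers": 0}]'

```text
clock: 9.15
position: [425.9, 241.5, 84.1]
ee_rot: [-2.03, -2.397, 0.004]
force: [0.6, -0.3, -0.1]
gripper_width: 1.004
```

Run:
```python
from h import *
d=cam("side");c=cam("wrist");t=cam("top")
cv2.imwrite("pics/s4.png",cv2.resize(d["image"][120:210,200:330],None,fx=5,fy=5,interpolation=cv2.INTER_CUBIC));cv2.imwrite("pics/w4.png",c["image"])
cv2.imwrite("pics/t4.png",cv2.resize(t["image"][160:260,150:270],None,fx=5,fy=5,interpolation=cv2.INTER_CUBIC))
s=manip.sense();print(s["position"],R.from_rotvec(s["ee_rot"]).as_matrix().round(3)[:2],s["clock"])
```

```text
[426.72269047 241.23786933  85.77361117] [[-0.163  0.987 -0.002]
 [ 0.987  0.163 -0.001]] 9.3
```

View pics/s4.png

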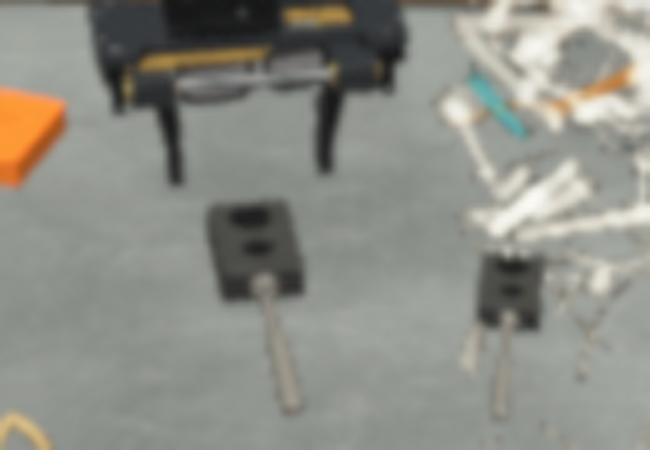

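View pics/w4.png

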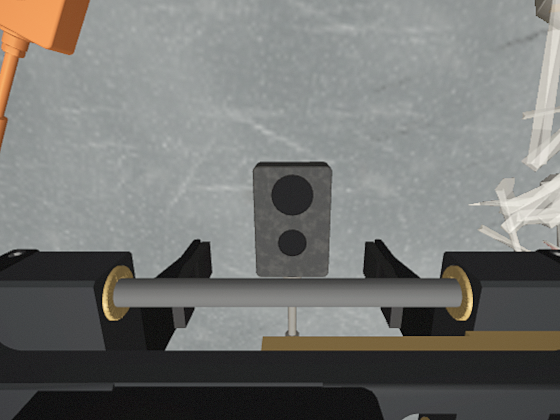

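The mould's block is centred between the jaws and square to them (u 253–331, v 163–276). Going down to grip.

Call:
servo_tool --motion '[{"travel": [0, 0, -0.035], "angular": [0, 0, 0], "fingers": 0}, {"travel": [0, 0, -0.055], "angular": [0, 0, 0], "fingers": 0}, {"travel": [0, 0, -0.066], "angular": [0, 0, 0], "fingers": 0}, {"travel": [0, 0, -0.07], "angular": [0, 0, 0], "fingers": 0}, {"travel": [0, 0, -0.07], "angular": [0, 0, 0], "fingers": 30}]' --force 35

```text
clock: 9.93
position: [427.7, 242.0, 17.1]
ee_rot: [-2.034, -2.393, -0.002]
force: [0.5, 0.3, 1.2]
gripper_width: 0.947
```

Run:
```python
from h import *
c=cam("wrist");cv2.imwrite("pics/w5.png",c["image"])
s=manip.sense();print(s["position"],s["force"],s["clock"])
for u,v in((253,165),(331,163)):print('')
```

```text
[427.77155467 242.07554557  17.25624432] [-0.59839879 -0.50250582 -1.12503817] 9.975
```

Call:
servo_tool --motion '[{"travel": [0, 0, 0], "angular": [0, 0, 0], "fingers": 120}, {"travel": [0, 0, 0], "angular": [0, 0, 0], "fingers": 160}, {"travel": [0, 0, 0], "angular": [0, 0, 0], "fingers": 200}, {"travel": [0, 0, 0], "angular": [0, 0, 0], "fingers": 255}, {"travel": [0, 0, 0], "angular": [0, 0, 0], "fingers": 255}]' --force 35

```text
clock: 10.6
position: [427.5, 241.9, 16.7]
ee_rot: [-2.034, -2.393, -0.001]
force: [0.1, -0.6, 4.0]
gripper_width: 0.629
```

Gripped: the opening reads 54.7 mm, which matches the 55 mm block. Lifting.

Call:
servo_tool --motion '[{"travel": [0, 0, 0.015], "angular": [0, 0, 0], "fingers": 255}, {"travel": [0, 0, 0.05], "angular": [0, 0, 0], "fingers": 255}, {"travel": [0, 0, 0.1], "angular": [0, 0, 0], "fingers": 255}, {"travel": [0.005, -0.03, 0.14], "angular": [0, 0, 0], "fingers": 255}, {"travel": [0.01, -0.06, 0.15], "angular": [0, 0, -0.03], "fingers": 255}]'

```text
clock: 11.22
position: [438.4, 181.2, 169.2]
ee_rot: [2.071, 2.362, 0.007]
force: [1.2, 0.5, -4.0]
gripper_width: 0.629
```

Call:
servo_tool --motion '[{"travel": [0.008, -0.05, 0], "angular": [0, 0, -0.03], "fingers": 255}, {"travel": [0.016, -0.1, 0], "angular": [0, 0, -0.06], "fingers": 255}, {"travel": [0.025, -0.15, 0], "angular": [0, 0, -0.09], "fingers": 255}, {"travel": [0.033, -0.2, 0], "angular": [0, 0, -0.12], "fingers": 255}, {"travel": [0.041, -0.245, 0], "angular": [0, 0, -0.15], "fingers": 255}]'

```text
clock: 11.85
position: [477.0, -66.0, 165.5]
ee_rot: [-2.244, -2.196, 0.001]
force: [0.6, 0.0, -3.1]
gripper_width: 0.631
```

Call:
servo_tool --motion '[{"travel": [0.005, -0.03, -0.01], "angular": [0, 0, 0], "fingers": 255}, {"travel": [0.01, -0.05, -0.02], "angular": [0, 0, 0], "fingers": 255}, {"travel": [0.01, -0.058, -0.025], "angular": [0, 0, 0], "fingers": 255}, {"travel": [0.01, -0.058, -0.025], "angular": [0, 0, 0], "fingers": 255}]'

```text
clock: 12.35
position: [487.2, -121.5, 140.7]
ee_rot: [-2.242, -2.198, 0.002]
force: [-0.6, -0.6, -3.2]
gripper_width: 0.628
```

Run:
```python
from h import *
import pickle
d=cam("side");c=cam("wrist");t=cam("top")
pickle.dump(dict(side=d,wrist=c,top=t),open("c6.pkl","wb"))
cv2.imwrite("pics/s6.png",cv2.resize(d["image"][160:290,210:340],None,fx=4.6,fy=4.6,interpolation=cv2.INTER_CUBIC));cv2.imwrite("pics/w6.png",c["image"])
cv2.imwrite("pics/t6.png",cv2.resize(t["image"][150:270,240:370],None,fx=5,fy=5,interpolation=cv2.INTER_CUBIC))
s=manip.sense();print(s["position"],R.from_rotvec(s["ee_rot"]).as_matrix().round(3),s["force"],s["clock"],s["gripper_width"],s["joints"].round(2))
```

```text
[ 488.26245806 -120.29950808  141.61469981] [[ 0.017  1.    -0.   ]
 [ 1.    -0.017  0.001]
 [ 0.001 -0.    -1.   ]] [-0.1044012   0.78026896 -3.47522658] 12.5 0.6266883309764153 [-0.57  0.12  0.78  1.96 -0.09  1.1   0.23]
```

View pics/s6.png

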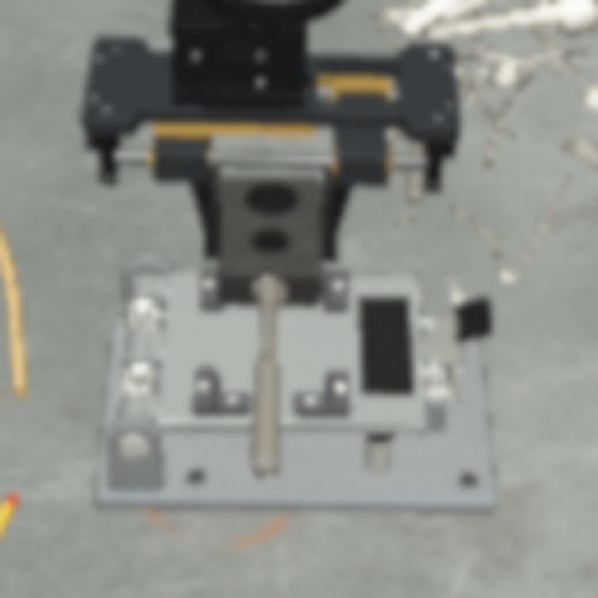

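View pics/w6.png

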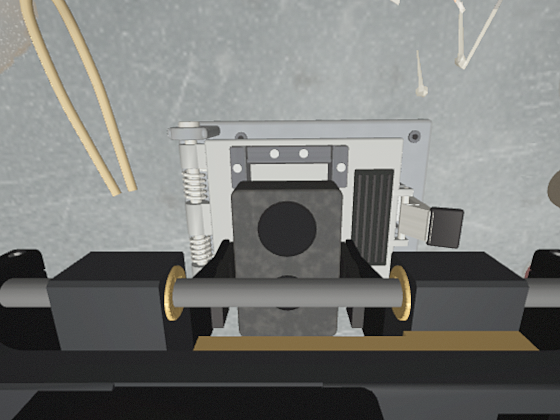

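View pics/t6.png

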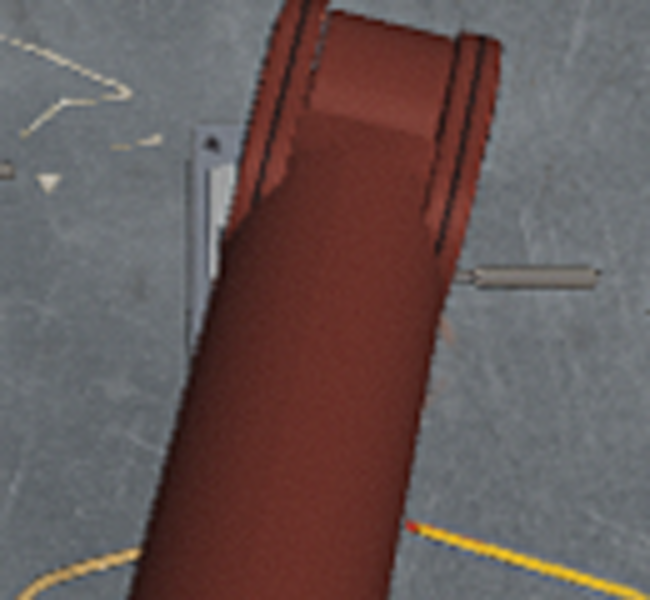

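Run:
```python
from h import *
import pickle
c=pickle.load(open("c6.pkl","rb"))["wrist"]
cv2.imwrite("pics/w6c.png",cv2.resize(c["image"][110:285,175:475],None,fx=2.6,fy=2.6,interpolation=cv2.INTER_CUBIC))
```

```text
(no output)
```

View pics/w6c.png

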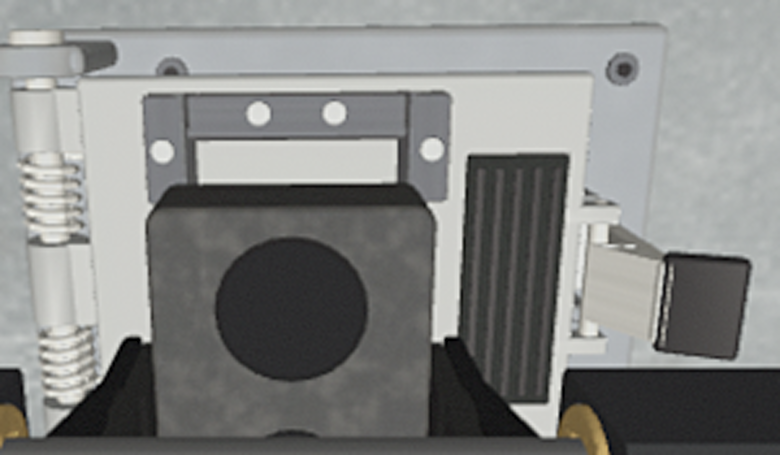

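Run:
```python
from h import *
import pickle
C=pickle.load(open("c6.pkl","rb"));c=C["wrist"];d=C["side"]
k=2.6
px=lambda u,v:np.array((175+u/k-.3,110+v/k-.3))
obs=[((124,40,11),(468,155)),((154,40,11),(570,154)),((154,-40,11),(548,402)),((160,62.5,8),(592,73)),((46,44,8),(197,140)),((104,44,8),(397,139))]
def f(p):return np.concatenate([proj(c,S2W(p[0],p[1],p[2],bedP(.355,[P])))[0]-px(*q) for P,q in obs])
r=least_squares(f,[498,-122,-.015],x_scale=[10,10,.1]);print(r.x,f(r.x).reshape(-1,2).round(1).tolist())
nest=S2W(*r.x,bedP(.355,[[75,-66,8]]))[0];print("nest origin",nest)
zb=141.6-16.7
# mould
mo=[((-27.5,109,22),(149,207),'b'),((27.5,109,22),(436,206),'b'),((-27.5,109,0),(163,186),'b'),((27.5,109,0),(420,184),'b')]
def g(p):return np.concatenate([proj(c,S2W(p[0],p[1],p[2],P)+[0,0,zb])[0]-px(*q) for P,q,_ in mo])
m=least_squares(g,[488,-186,-.017],x_scale=[10,10,.1]);print("mould",m.x,g(m.x).reshape(-1,2).round(1).tolist())
# side view: handle tip and block
print(proj(d,S2W(*m.x,[[0,-109,12],[-27.5,109,22],[27.5,109,22],[-27.5,24,22],[27.5,24,22],[0,24,12]])+[0,0,zb]).round(1).tolist(), proj(d,S2W(*r.x,bedP(.355,[[154,40,11],[154,-40,11],[124,40,11],[124,-40,11]]))).round(1).tolist())
q=lambda u,v:(210+u/4.6-.4,160+v/4.6-.4)
print([np.round(q(*x),1).tolist() for x in((264,472),(223,180),(322,180),(220,280),(325,280))],[np.round(q(*x),1).tolist() for x in((408,298),(413,392),(360,298),(363,390))])
```

```text
[ 4.98998071e+02 -1.21319966e+02 -9.04123488e-03] [[-0.8, -0.5], [0.2, -0.4], [0.1, 1.2], [1.2, -0.3], [-0.3, 0.2], [-0.5, 0.0]]
nest origin [ 488.3608303  -187.22648739   58.37489844]
mould [ 4.87033413e+02 -1.85856396e+02 -1.22326405e-02] [[-2.0, 0.5], [1.5, 0.3], [-0.3, -0.5], [0.7, -0.2]]
[[267.8, 261.5], [258.5, 196.5], [279.9, 196.9], [257.3, 218.3], [280.1, 218.6], [268.7, 221.6]] [[298.7, 223.1], [300.0, 244.0], [287.5, 223.0], [288.2, 243.9]]
[[267.0, 262.2], [258.1, 198.7], [279.6, 198.7], [257.4, 220.5], [280.3, 220.5]] [[298.3, 224.4], [299.4, 244.8], [287.9, 224.4], [288.5, 244.4]]
```

Fits of the held mould and the nest agree to about 1.5 mm and 0.005 rad. I'll correct by (+1.5, -1.5) mm and lower to just above the walls.

Call:
servo_tool --motion '[{"travel": [0.0015, -0.0015, -0.015], "angular": [0, 0, 0.004], "fingers": 255}, {"travel": [0.0015, -0.0015, -0.035], "angular": [0, 0, 0.004], "fingers": 255}, {"travel": [0.0015, -0.0015, -0.05], "angular": [0, 0, 0.004], "fingers": 255}, {"travel": [0.0015, -0.0015, -0.054], "angular": [0, 0, 0.004], "fingers": 255}, {"travel": [0.0015, -0.0015, -0.054], "angular": [0, 0, 0.004], "fingers": 255}]'

```text
clock: 13.12
position: [489.8, -122.8, 87.4]
ee_rot: [-2.237, -2.205, -0.0]
force: [0.1, 1.2, -3.7]
gripper_width: 0.629
```

Run:
```python
from h import *
import pickle
d=cam("side");c=cam("wrist")
pickle.dump(dict(side=d,wrist=c),open("c7.pkl","wb"))
cv2.imwrite("pics/s7.png",cv2.resize(d["image"][180:280,215:330],None,fx=6,fy=6,interpolation=cv2.INTER_CUBIC))
cv2.imwrite("pics/w7c.png",cv2.resize(c["image"][60:285,155:475],None,fx=2.5,fy=2.5,interpolation=cv2.INTER_CUBIC))
s=manip.sense();print(s["position"],R.from_rotvec(s["ee_rot"]).as_matrix().round(3)[:2],s["force"],s["clock"])
```

```text
[ 490.20363962 -122.83588489   87.98656226] [[ 0.014  1.     0.001]
 [ 1.    -0.014  0.001]] [ 1.11892505  0.34384343 -3.79156612] 13.225
```

View pics/s7.png

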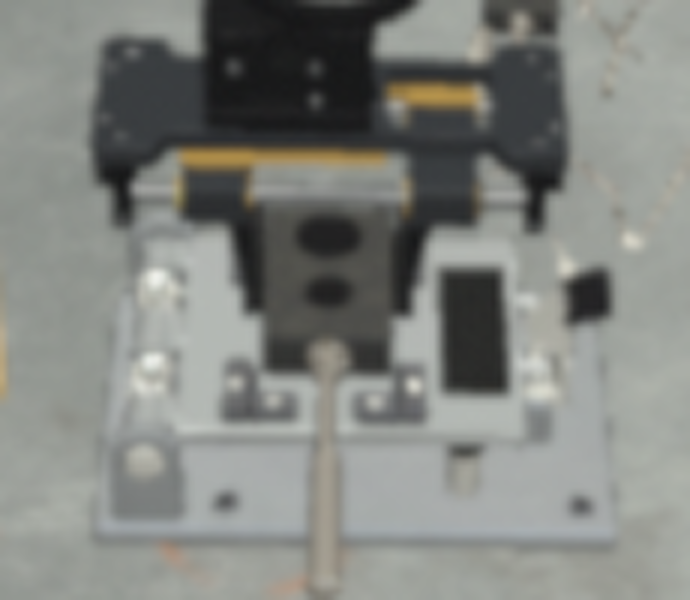

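View pics/w7c.png

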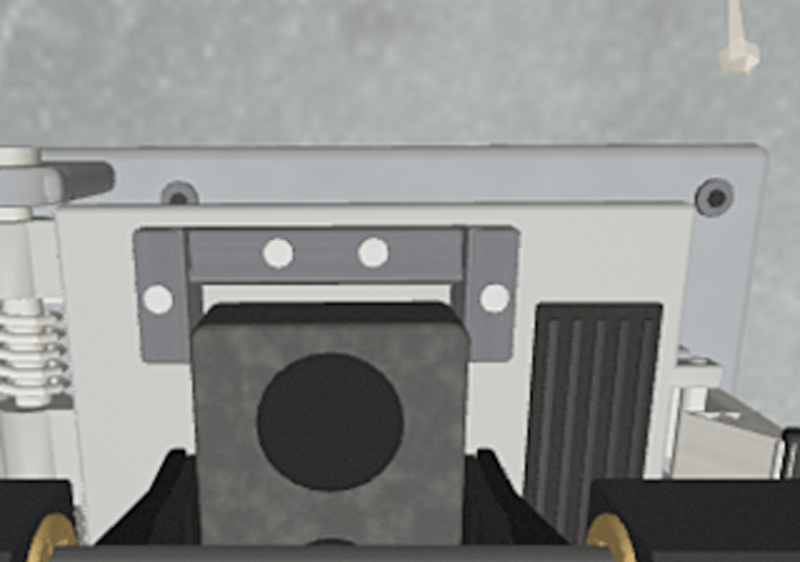

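Run:
```python
from h import *
import pickle
C=pickle.load(open("c7.pkl","rb"));c=C["wrist"]
k=2.5
px=lambda u,v:np.array((155+u/k-.3,60+v/k-.3))
obs=[((124,40,11),(537,303)),((154,40,11),(662,304)),((160,62.5,8),(691,205)),((46,44,8),(203,285)),((104,44,8),(450,286))]
def f(p):return np.concatenate([proj(c,S2W(p[0],p[1],p[2],bedP(.355,[P])))[0]-px(*q) for P,q in obs])
r=least_squares(f,[498,-122,-.015],x_scale=[10,10,.1]);print(r.x,f(r.x).reshape(-1,2).round(1).tolist())
print("nest origin",S2W(*r.x,bedP(.355,[[75,-66,8]]))[0])
zb=88-16.7
mo=[((-27.5,109,22),(191,322)),((27.5,109,22),(468,321)),((-27.5,109,0),(203,304)),((27.5,109,0),(457,303)),]
def g(p):return np.concatenate([proj(c,S2W(p[0],p[1],p[2],P)+[0,0,zb])[0]-px(*q) for P,q in mo])
m=least_squares(g,[488,-186,-.017],x_scale=[10,10,.1]);print("mould",m.x,g(m.x).reshape(-1,2).round(1).tolist())
```

```text
[ 4.98766610e+02 -1.21676028e+02 -1.01692780e-02] [[-1.0, 0.5], [0.5, -0.1], [1.8, -0.2], [-0.4, 0.3], [-1.0, -0.3]]
nest origin [ 488.05503105 -187.57050842   58.37489844]
mould [ 4.89306347e+02 -1.87743076e+02 -9.91532575e-03] [[-1.4, 0.9], [1.5, 0.9], [0.9, -1.0], [-1.0, -0.9]]
```

Y and yaw match; x needs -1 mm. Now lowering into the nest in small steps.

Call:
servo_tool --motion '[{"travel": [-0.001, 0, -0.002], "angular": [0, 0, 0], "fingers": 255}, {"travel": [-0.001, 0, -0.005], "angular": [0, 0, 0], "fingers": 255}, {"travel": [-0.001, 0, -0.008], "angular": [0, 0, 0], "fingers": 255}, {"travel": [-0.001, 0, -0.01], "angular": [0, 0, 0], "fingers": 255}, {"travel": [-0.001, 0, -0.011], "angular": [0, 0, 0], "fingers": 255}]'

```text
clock: 13.85
position: [488.7, -122.8, 76.3]
ee_rot: [-2.236, -2.205, -0.0]
force: [0.8, -0.0, -2.7]
gripper_width: 0.631
```

Call:
servo_tool --motion '[{"travel": [0, 0, -0.001], "angular": [0, 0, 0], "fingers": 255}, {"travel": [0, 0, -0.0015], "angular": [0, 0, 0], "fingers": 255}, {"travel": [0, 0, -0.0015], "angular": [0, 0, 0], "fingers": 255}]'

```text
clock: 14.22
position: [488.9, -122.8, 75.1]
ee_rot: [-2.237, -2.205, -0.001]
force: [-1.0, -0.2, -1.7]
gripper_width: 0.629
```

Run:
```python
from h import *
d=cam("side");c=cam("wrist")
cv2.imwrite("pics/s8.png",cv2.resize(d["image"][180:280,215:330],None,fx=6,fy=6,interpolation=cv2.INTER_CUBIC))
cv2.imwrite("pics/w8c.png",cv2.resize(c["image"][60:285,155:475],None,fx=2.5,fy=2.5,interpolation=cv2.INTER_CUBIC))
s=manip.sense();print(s["position"],s["force"],s["clock"])
```

```text
[ 488.83348911 -122.7318769    75.11421915] [-1.33789643  0.88651859 -0.63647373] 14.325
```

View pics/s8.png

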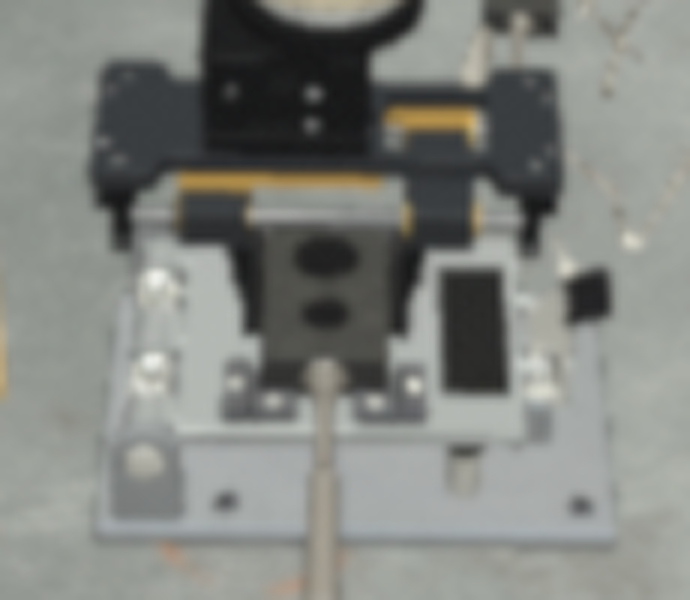

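View pics/w8c.png

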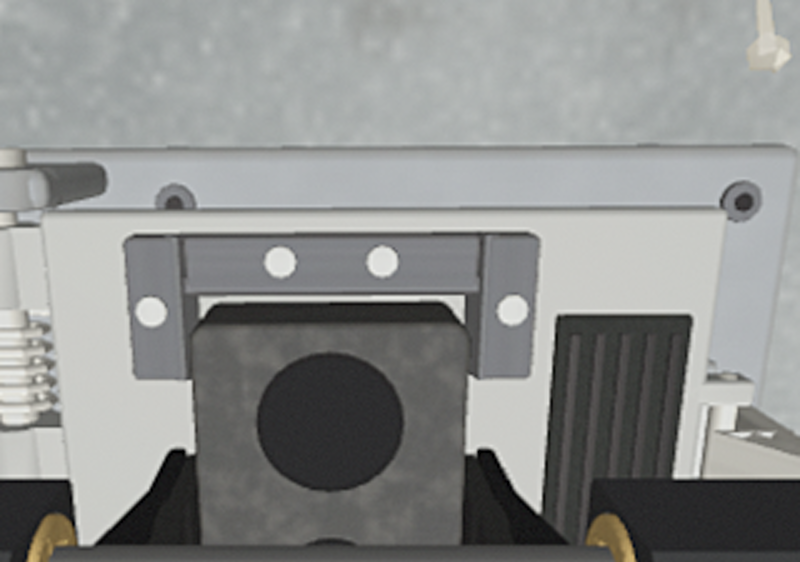

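It is centred in the nest, with even margins left and right, and force shows the weight just transferring. One last bit down, then open.

Call:
servo_tool --motion '[{"travel": [0, 0.0003, -0.0005], "angular": [0, 0, 0], "fingers": 255}, {"travel": [0, 0.0003, -0.001], "angular": [0, 0, 0], "fingers": 255}, {"travel": [0, 0.0003, -0.001], "angular": [0, 0, 0], "fingers": 255}]'

```text
clock: 14.7
position: [488.9, -122.7, 74.7]
ee_rot: [-2.237, -2.205, -0.001]
force: [-4.9, 0.1, 9.2]
gripper_width: 0.627
```

Call:
servo_tool --motion '[{"travel": [0, 0, 0.0005], "angular": [0, 0, 0], "fingers": 85}, {"travel": [0, 0, 0.0005], "angular": [0, 0, 0], "fingers": 65}, {"travel": [0, 0, 0.0005], "angular": [0, 0, 0], "fingers": 55}, {"travel": [0, 0, 0.0005], "angular": [0, 0, 0], "fingers": 55}, {"travel": [0, 0, 0.001], "angular": [0, 0, 0], "fingers": 55}]'

```text
clock: 15.32
position: [488.8, -122.4, 75.0]
ee_rot: [-2.237, -2.205, -0.001]
force: [0.1, -1.1, 0.8]
gripper_width: 0.779
```

Run:
```python
from h import *
d=cam("side");c=cam("wrist")
cv2.imwrite("pics/s9.png",cv2.resize(d["image"][180:280,215:330],None,fx=6,fy=6,interpolation=cv2.INTER_CUBIC))
cv2.imwrite("pics/w9c.png",cv2.resize(c["image"][60:285,155:475],None,fx=2.5,fy=2.5,interpolation=cv2.INTER_CUBIC))
s=manip.sense();print(s["position"],s["force"],s["clock"],s["gripper_width"])
```

```text
[ 488.85469101 -122.42785935   75.04074126] [-0.14011252 -0.2201545  -1.20667653] 15.425 0.7835783783786451
```

View pics/w9c.png

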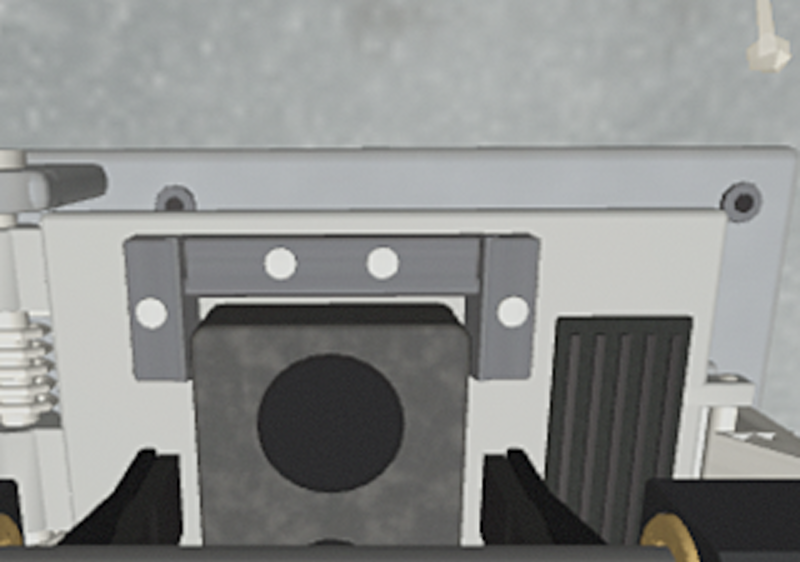

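View pics/s9.png

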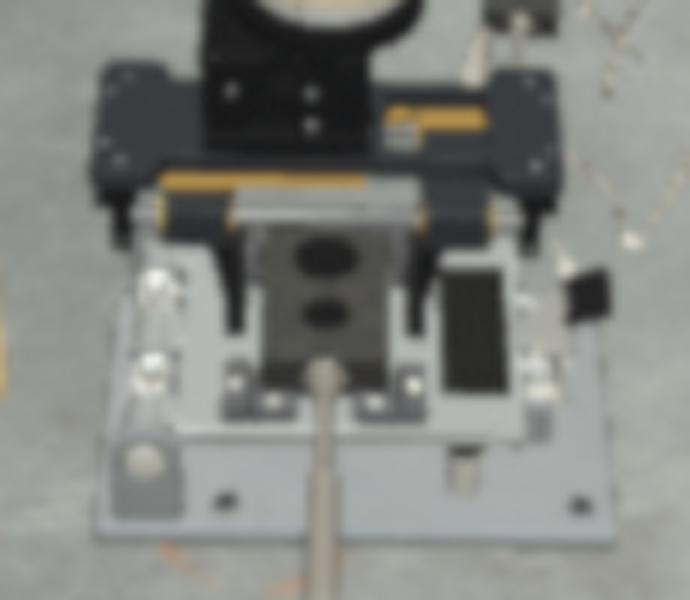

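Both fingers are clear of the block and the mould did not move. I'll rise and move off to check.

Call:
servo_tool --motion '[{"travel": [0, 0, 0.01], "angular": [0, 0, 0], "fingers": 55}, {"travel": [0, 0, 0.03], "angular": [0, 0, 0], "fingers": 55}, {"travel": [0, 0, 0.07], "angular": [0, 0, 0], "fingers": 55}, {"travel": [0, 0, 0.12], "angular": [0, 0, 0], "fingers": 55}, {"travel": [0, 0, 0.16], "angular": [0, 0, 0], "fingers": 55}]'

```text
clock: 16.05
position: [488.9, -122.9, 237.6]
ee_rot: [2.237, 2.205, 0.003]
force: [0.0, 1.1, -1.0]
gripper_width: 0.783
```

Call:
servo_tool --motion '[{"travel": [-0.005, 0.05, 0], "angular": [0, 0, 0], "fingers": 55}, {"travel": [-0.01, 0.1, 0], "angular": [0, 0, 0], "fingers": 55}, {"travel": [-0.01, 0.15, 0], "angular": [0, 0, 0], "fingers": 55}, {"travel": [-0.01, 0.2, 0.0], "angular": [0, 0, 0], "fingers": 55}, {"travel": [-0.01, 0.24, 0.0], "angular": [0, 0, 0], "fingers": 55}]'

```text
clock: 16.68
position: [478.6, 119.5, 235.8]
ee_rot: [-2.236, -2.206, -0.003]
force: [-0.1, 0.7, -0.7]
gripper_width: 0.788
```

Call:
servo_tool --motion '[{"travel": [-0.005, 0.05, 0], "angular": [0, 0, 0], "fingers": 55}, {"travel": [-0.01, 0.1, 0], "angular": [0, 0, 0], "fingers": 55}, {"travel": [-0.01, 0.15, 0], "angular": [0, 0, 0], "fingers": 55}, {"travel": [-0.01, 0.15, 0.0], "angular": [0, 0, 0], "fingers": 55}]'

```text
clock: 17.18
position: [467.6, 271.7, 235.1]
ee_rot: [-2.23, -2.212, -0.001]
force: [1.0, -0.2, -0.4]
gripper_width: 0.784
```

Run:
```python
from h import *
import pickle
d=cam("side");t=cam("top");pickle.dump((d,t),open("c10.pkl","wb"))
cv2.imwrite("pics/s10.png",cv2.resize(d["image"][150:300,215:395],None,fx=4,fy=4,interpolation=cv2.INTER_CUBIC))
cv2.imwrite("pics/t10.png",cv2.resize(t["image"][115:255,250:400],None,fx=4.2,fy=4.2,interpolation=cv2.INTER_CUBIC))
s=manip.sense();print(s["position"],s["force"],s["clock"])
```

```text
[468.84694578 267.33321091 235.3050288 ] [-0.12879054 -0.29382138 -0.0188102 ] 17.275
```

View pics/s10.png

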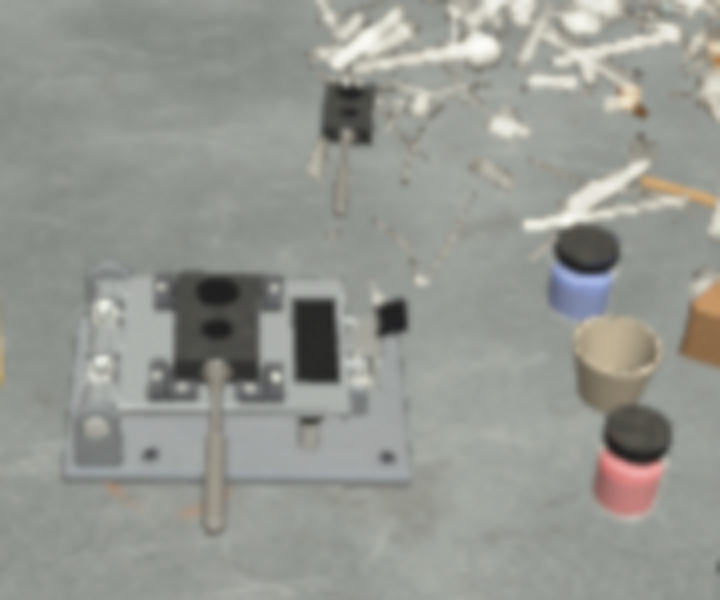

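View pics/t10.png

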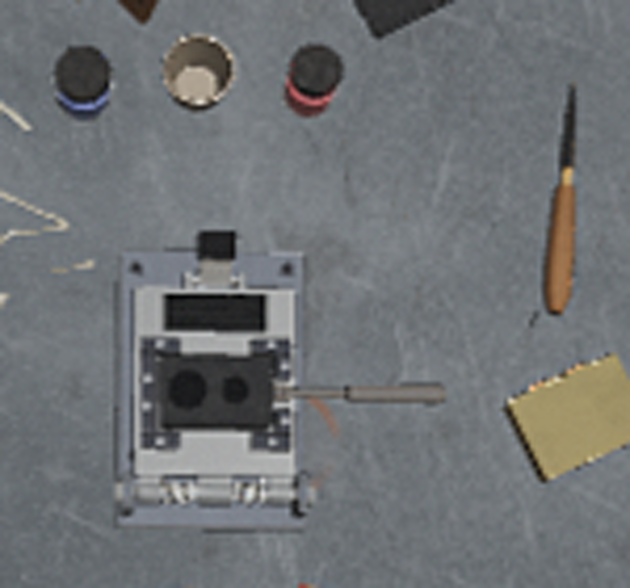

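Run:
```python
from h import *
import pickle
d,t=pickle.load(open("c10.pkl","rb"));cs=pickle.load(open("c0.pkl","rb"))
for c,n,ox,oy,k,b in((d,"side",215,170,6,(215,170,330,290)),(t,"top",265,165,6,(265,165,365,245))):
    im=cv2.resize(c["image"][b[1]:b[3],b[0]:b[2]],None,fx=6,fy=6,interpolation=cv2.INTER_CUBIC) if n=="top" else cv2.resize(c["image"][b[1]:b[3],b[0]:b[2]],None,fx=5,fy=5,interpolation=cv2.INTER_CUBIC)
    k=6 if n=="top" else 5
    for h,col in((0,(0,0,255)),(22,(0,255,0))):
        P=[(75+s*27.5,y*42.5,8+h) for s,y in((1,1),(1,-1),(-1,-1),(-1,1))]
        p=(proj(c,S2W(498.6,-122.5,-.013,bedP(.355,P)))-[b[0],b[1]]+.5)*k
        cv2.polylines(im,[p.round().astype(int)],True,col,1)
    p=(proj(c,S2W(498.6,-122.5,-.013,bedP(.355,[(75,-42,20),(75,-175,20)])))-[b[0],b[1]]+.5)*k
    cv2.polylines(im,[p.round().astype(int)],False,(255,255,0),1)
    cv2.imwrite(f"pics/f_{n}.png",im)
for n,c,b in(("side",d,(345,200,400,290)),("side",d,(235,310,295,370)),("top",t,(260,120,335,150)),("top",t,(368,195,410,235))):
    a=cv2.absdiff(c["image"],cs[n]["image"])[b[1]:b[3],b[0]:b[2]];print(n,a.max(),a.mean())
```

```text
side 2 0.36538720538720537
side 2 0.35388888888888886
top 17 8.580296296296297
top 17 9.764285714285714
```

View pics/f_side.png

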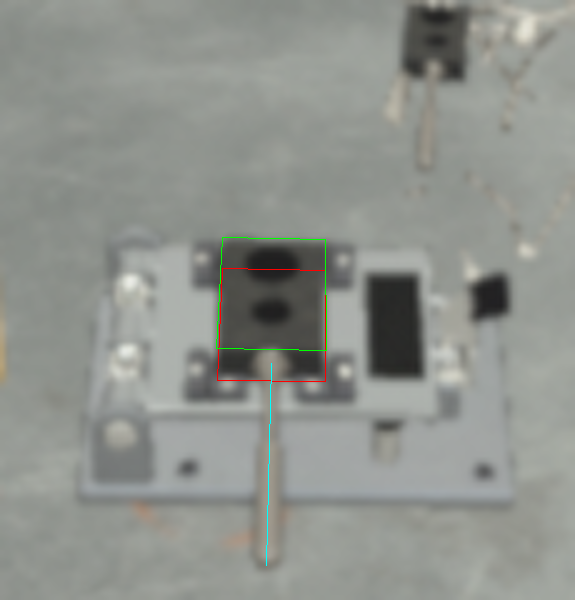

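View pics/f_top.png

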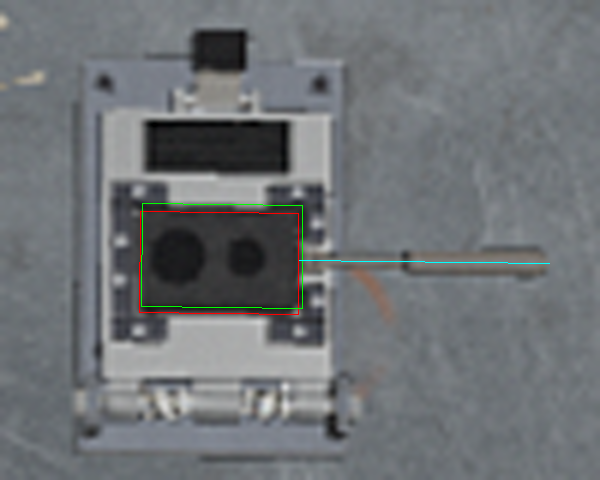

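The overlays of the seated pose coincide with the mould in both views, and the side view shows the jars, crucible and tin unchanged.

```bash
python3 -c "
from bench import manip
print(manip.sign_off())"
```

```text
the job is handed in; nothing more can be done
None
```

The bed is hooked level and the graphite mould lies flat in the nest, with its handle out through the gap in the wall. I handed the job in just after 17.3 s on the robot clock.

- **Bed:** I pressed the pad down to the rubber stops, with about 22 N at most. When I let go, the catch held: the wrist view shows the hook over the bar, and the bed stayed level afterwards.
- **Mould:** I took the larger black mould across its 55 mm sides and aligned it over the nest with the wrist camera. I lowered it until it met the bed, with about 9 N upward and 5 N sideways on the tool. I then opened the jaws and moved the arm clear.
- **Final position:** The seated outline matches the mould in both the side and top pictures.
- **Other things:** The jars, crucible and tin show no change in the side view. The top view differed slightly in brightness overall, but nothing there looked moved.
- **Disagreement:** The fixed cameras and the wrist camera differed by about 3 mm on the stand's y position and about 4 mm on the mould's. I used the wrist view for the final fit.

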